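# Snap the spring clip into the pivot pin's groove with the fork

### The job

Take the fork tool from its rest and use it to push the spring clip that lies on the bracket squarely along the plate onto the pin, until it snaps fully home in the groove under the pin's head. The clip goes on under a firm push but must never be pressed harder than 18 N, and only the fork may touch it. Then lay the fork back in the two notches of its rest, let go, and leave the other things on the table where they are.

Things in the scene. Friction and masses are not known exactly. Their poses are not given: they have to be found in the camera images.
- bracket: Grey pivot bracket screwed to the table, with a flat steel plate on top: x = -84 to +40, y = -38 to +38 mm, upper face 60 mm above the table; base flange 10 mm high, x = -95 to +55, y = -50 to +50 mm. Origin at table level under the middle of the pin's slot; x: the direction in which the clip is pushed on, roughly away from the robot; z up.
- plate_face (a point): Point on the plate's face above the bracket's origin. An upright steel pin stands here on y = 0, locked anywhere in its slot: its axis lies up to 20 mm either way along x, unmeasured, and does not yield to the push. The pin has a groove of 18 mm diameter from the face to 9 mm above it, then a head of 28 mm diameter to 26 mm above.
- clip: Steel spring clip (E shape), 6 mm thick, lying flat on the plate short of the pin. Origin on its underside, on the pin's axis when home; x: to its open end, at first within 0.2 rad of the bracket's x; z up. Two sprung jaws reach to x = +16 mm with flared ends that centre it from 4 mm off; the 12 mm gap between their noses (x = +6.5) must spread over the groove, which they then grip. Home within 1 mm of the pin's axis.
- clip_back (a point): Middle of the clip's flat rear face (44 mm wide), 18 mm behind its origin, 3 mm above its underside. Pushed here, the jaws begin to spread with the clip about 15 mm short of home and take up to 7 to 11 N until 6 mm short; then they spring in behind the groove and pull the clip home, the force drops, and further pushing is solid against the groove; stopped earlier it springs back.
- clip_left (a joint): angle of the clip's jaw on its +y side, rad: 0 when free, up to about 0.15 as it passes over the groove, about 0.04 gripping the groove when home
- clip_right (a joint): angle of the clip's jaw on its -y side, same values
- fork: Fork tool, 219 mm long, about 180 g. Origin: middle of the grip; x: to the prongs; z up as it lies in its rest. Wooden handle 22 mm wide (y), 24 mm high, x = -69 to +37 mm, then a 34 mm wide guard to x = 41 for the fingers to bear on; grip across y between x = -40 and +30 mm. Shank 12 wide, 8 high to x = 119; cross head 56 wide, 10 high (z = -5 to +5 mm).
- fork_prongs (a point): Point midway between the ends of the two square prongs, 135 mm ahead of the fork's origin and at its height. The prongs (y = 8 to 20 mm either side, 10 mm high) bear on the clip's rear face; two outer lips, 48 mm apart inside, reach 9 mm further and embrace the ends of the clip's back with 2 mm play either side, so the fork can also steer and turn the clip.
- rest: Grey rest screwed to the table, 160 x 60 mm, with two upright notched saddles at x = -56 and +62 mm, 12 mm thick, flared outward, up to 47 mm (rear) and 55 mm (front) high. Origin at table level at its middle; x: the way the prongs point; z up. The handle lies in the rear notch (floor 33 mm high, about 4 mm play either side), the shank in the front one (floor 41 mm).
- rest_seat (a point): Where the fork's origin belongs when it lies in the rest: 45 mm above the rest's origin, the two x axes parallel (the fork may lie up to 5 mm further forward or back).
- brass_disc: plain brass disc, 51 mm across, 11 mm thick, lying flat; bystander; origin at the middle of its underside
- nut: hexagon nut, 24 mm across flats, 12 mm high; bystander; origin at the middle of its underside
- ring: dark rolled steel ring, 133 mm across, 60 mm high, standing flat; bystander; origin at the middle of its underside
- low_ring: dark rolled steel ring, 133 mm across, 42 mm high, lying flat; bystander; origin at the middle of its underside

How it is judged:
By the outcome, as a careful person would: the job done as asked, in the order asked, and still so for the second after the job is handed in, with the robot touching nothing.
It also fails if it takes over 51 s, if anything falls off the work surface, if the arm or the gripper's body presses on something with over 40 N, if the wrist force passes 120 N, or if a joint passes its speed limit or range.

### The arm

A 7-joint arm with a two-finger parallel gripper is mounted at the origin on a cart in front of the work surface, level with it; the furniture and walls round the work are solid. World frame = base frame: x ahead of the robot, y to its left, z up, the work surface at z = 0. Lengths are in mm, angles in rad, forces in N, time in s.
With the tool pointing down it reaches from about 425 to 975 mm from the base axis. Payload 16.7 kg.
Tool frame: the origin (TCP) lies on the front face of the gripper's body, between the roots of the fingers; the fingertips stand 73 mm ahead of it and the grasp point (between the pads) lies 54 mm ahead of it; z points along the fingers, y is the line along which they close (so a half turn about z gives the same grasp; the last joint's range is limited). The gripper opens to 85 mm and grips with 20 to 120 N. Pads are 22 mm wide; open, the fingers measure 114 mm over their backs; the gripper's body (76 mm by 85 mm) begins 54 mm behind the grasp point. The pads swing forward as they close: fully open they stand 13 mm farther back than shut.
Start: joints at [-1.359, 0.426, 0.074, 1.606, -0.034, 1.111, -0.067], TCP at [238.296, 631.503, 303.902] pointing down, gripper open.
Joint ranges: [-2.85, 2.85], [-0.5, 2.14], [-1.23, 1.37], [0.21, 2.46], [-1.02, 4.16], [0.16, 2.05], [-2.73, 2.73]. Speed limits (rad/s): [1.89, 1.89, 2.39, 2.39, 3.01, 3.01, 3.01].

### API

Orientations are given as a 3x3 rotation matrix whose columns are the frame's x, y, z axes.
In Python, from cell import status, snapshot, camera_params, manip gives the robot as it stands.
- The arm moves only by the tool apply_moves, never from a script. Its argument "deltas" is a list of rows, each a list of 3 entries, a list of its own where there are three numbers: the finger opening in mm, from 0 to 85.4, then the shift along the tool's x, y, z in mm, then the turn, a rotation vector about the tool's x, y, z in rad. In form: [[hand, [tx, ty, tz], [rx, ry, rz]], ...]. A call has 1 to 20 rows; each row is the pose to reach, as a shift and turn from the pose commanded when the call began, along the tool's axes at that moment; what a row does not reach only later rows make up. A row lasts 1/10 s, in which the tool goes at most 50 mm and 8.59 degrees, less where a joint would pass 70% of its speed; a pose out of reach is approached as far as the arm can. A call with a gripper value outside its range is refused whole. The fingers move at their own pace and stop on an object; "force" is the grip in N (left out, the last holds). Time passes only in rows, so rows that repeat a pose let the fingers close. It gives the time, the measured TCP pose, the force, the opening and the grip force at its end, in the units of the state.
- status.observe(): the state, without advancing time (a new reading comes with each control period).
- snapshot(name): name is "scene" or "top" or "wrist"; returns the picture (400x640x3 uint8, blue, green, red); there is no depth.
- camera_params(name): a dict with "fx", "fy", "cx", "cy" (pixels), "camera_from_world" (4x4, takes a point from world to camera coordinates); the wrist camera has in their place "T_tool_cam" (4x4, takes a point from camera to tool coordinates, whose origin is the TCP and whose axes are the flange's). Camera axes: x right, y down, z forward; pixel columns grow to the right and rows downward; lengths in mm; the calibration is good to about 2 mm. The wrist camera is an equidistant fisheye: a pixel r from the principal point sees the ray r / f radians off the axis. A picture is of the moment at which its call begins: read the wrist's pose just before it. camera_params takes no time and is no camera call.
- manip.hand_in(): hands the job in; it is judged then, once.
The state is a dict: "t": time; "joints": joint angles; "qd": joint speeds; "effort": joint torques, N m; "eef_pos": TCP position; "tcp_rot": TCP orientation; "force": force on the tool from outside, world axes, zero at the start; "wrist_torque": the same for the moment, N m; "opening": finger opening in mm; "finger_force": force on a finger pad.
Only numpy, scipy, OpenCV 4.12 (cv2) and the standard library are available. Lean on these libraries where they do the work, as an engineer would, in place of code of your own. Each camera call takes 0.05 s, during which the arm holds its last target. There are 200 camera calls.

## Working session

There is one attempt and no reset: what is moved stays moved. The work goes in short steps, Python scripts to look and compute and a tool call to move; the robot and the scene stay as the last step left them, time stands still between calls to the robot, and variables do not carry over. Pictures are saved under pics/ and viewed, at most 10 in all, crops included, and the job is handed in when it is done.

Besides the shell and the picture viewer there is one more tool, called after "Request:" as name([rows], argument=value, ...), one row to a line, values as JSON. apply_moves: Moves the arm, as the interface text tells. Its arguments: {"type":"object","properties":{"deltas":{"type":"array","items":{"type":"array"}},"force":{"type":"number"}},"required":["deltas"]}

```bash
mkdir -p pics; ls; python3 - <<'E'
from cell import status,snapshot,camera_params
import cv2,numpy as np
s=status.observe();print(s['t'],s['eef_pos'],np.round(s['tcp_rot'],3).tolist(),s['opening'])
for n in ['scene','top','wrist']:
    p=camera_params(n);print(n,{k:np.round(v,3).tolist() for k,v in p.items()})
    cv2.imwrite(f'pics/{n}0.png',snapshot(n))
E
```

```text
pics
0.0 [238.1736629  631.22604643 303.19737777] [[-0.936, 0.353, -0.0], [0.353, 0.936, -0.001], [-0.0, -0.001, -1.0]] 85.01763801550558
scene {'fx': 476.429, 'fy': 476.429, 'cx': 313.125, 'cy': 195.583, 'camera_from_world': [[0.815, -0.58, -0.011, -437.712], [-0.261, -0.35, -0.9, 223.544], [0.518, 0.736, -0.436, 863.661], [0.0, 0.0, 0.0, 1.0]]}
top {'fx': 383.41, 'fy': 383.41, 'cx': 319.534, 'cy': 199.518, 'camera_from_world': [[-0.021, -1.0, 0.018, 43.387], [-0.994, 0.019, -0.104, 559.361], [0.104, -0.02, -0.994, 1044.376], [0.0, 0.0, 0.0, 1.0]]}
wrist {'fx': 309.707, 'fy': 309.707, 'cx': 321.811, 'cy': 196.905, 'T_tool_cam': [[0.0, -0.96, -0.28, 72.232], [1.0, -0.0, 0.0, -0.475], [-0.0, -0.28, 0.96, -69.268], [0.0, 0.0, 0.0, 1.0]]}
```

View pics/top0.png

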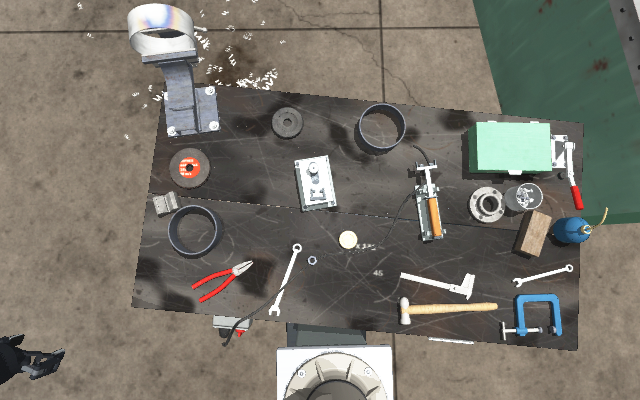

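View pics/scene0.png

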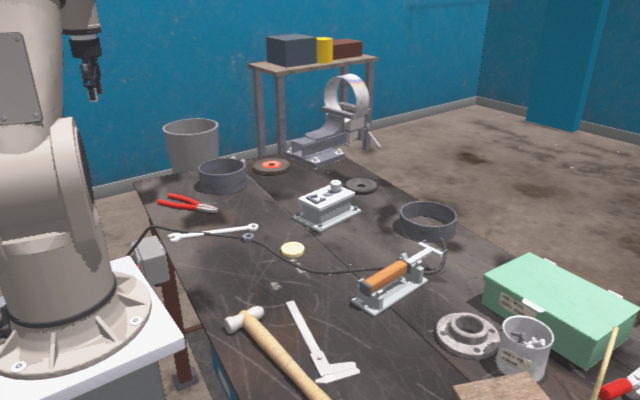

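The top view shows the bracket at about (316,182), with the pin near (313,165) and the clip near (318,188). The fork is in its rest with the handle at (434,215) and the head at (427,168). I'll magnify both.

```bash
cat > h.py <<'E'
from cell import status,snapshot,camera_params
import cv2,numpy as np
def ray(n,u,v,T=None):
    p=camera_params(n); 
    if n=='wrist':
        d=np.array([(u-p['cx'])/p['fx'],(v-p['cy'])/p['fy']]);r=np.hypot(*d)
        c=np.array([*(np.sin(r)*d/max(r,1e-9)),np.cos(r)])
        M=T@np.array(p['T_tool_cam'])
    else:
        c=np.array([(u-p['cx'])/p['fx'],(v-p['cy'])/p['fy'],1]);M=np.linalg.inv(np.array(p['camera_from_world']))
    return M[:3,3],M[:3,:3]@c
def onz(n,u,v,z,T=None):
    o,d=ray(n,u,v,T);return np.round((o+d*(z-o[2])/d[2]),1)
def pose():
    s=status.observe();T=np.eye(4);T[:3,:3]=s['tcp_rot'];T[:3,3]=s['eef_pos'];return T
E
python3 - <<'E'
from h import *
im=cv2.imread('pics/top0.png')
a=cv2.resize(im[148:218,285:350],None,fx=6,fy=6,interpolation=cv2.INTER_CUBIC)
b=cv2.resize(im[148:248,400:450],None,fx=6,fy=6,interpolation=cv2.INTER_CUBIC)
c=np.zeros((600,690,3),np.uint8);c[:420,:390]=a;c[:600,390:]=b
cv2.imwrite('pics/crop0.png',c)
m=cv2.inRange(cv2.cvtColor(im,cv2.COLOR_BGR2HSV),(8,130,90),(20,255,255));m[:, :400]=0;m[:,455:]=0;m[250:]=0;m[:150]=0
cs,_=cv2.findContours(m,0,2);k=max(cs,key=cv2.contourArea);print(cv2.minAreaRect(k))
bx=cv2.boxPoints(cv2.minAreaRect(k))
print([onz('top',*q,57).tolist() for q in bx])
E
```

```text
((434.0511169433594, 216.5585479736328), (37.85326385498047, 8.579498291015625), 82.56858825683594)
[[554.8, -262.7, 57.0], [557.4, -286.3, 57.0], [454.7, -294.3, 57.0], [452.2, -270.9, 57.0]]
```

View pics/crop0.png

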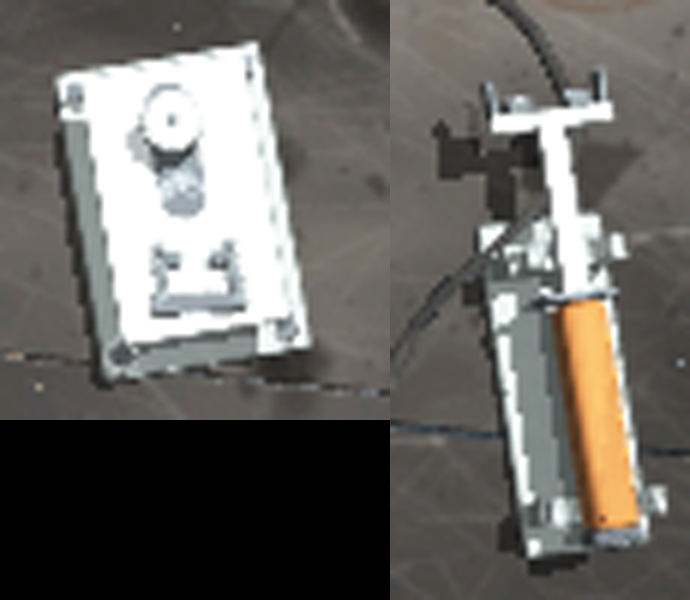

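The crop shows the pin head centred at (171,120) and the clip's rear edge from (150,310) to (245,300), with its jaws toward the pin. The fork handle is orange and its guard is at y≈297. Next I'll get coarse positions and work out the first move.

```bash
python3 - <<'E'
from h import *
f=lambda x,y:(285+(x-.5)/6,148+(y-.5)/6); g=lambda x,y:(400+(x-390)/6,148+y/6)
print('pinhead',onz('top',*f(171,120),86)); print('clip back',onz('top',*f(150,310),66),onz('top',*f(245,302),66))
for q in [(58,75),(258,42),(312,345),(105,355)]: print('corner',onz('top',*f(*q),60),onz('top',*f(*q),10))
print('forkhead',onz('top',*g(552,120),50),'guard',onz('top',*g(583,297),60))
# scene cross-check
p=camera_params('scene');M=np.array(p['camera_from_world'])
for X in [onz('top',*f(171,120),86),(519,-277,57)]:
    c=M[:3,:3]@X+M[:3,3];print(c[:2]/c[2]*p['fx']+[p['cx'],p['cy']])
T=pose()
for P in [(520,60,300),(520,-277,300)]: print('tool delta',np.round(T[:3,:3].T@(np.array(P)-T[:3,3])))
E
```

```text
pinhead [639.3  47.9  86. ]
clip back [556.5  59.   66. ] [559.4  16.1  66. ]
corner [666.   99.1  60. ] [676.5 101.3  10. ]
corner [679.8   7.2  60. ] [691.   5.  10.]
corner [539.9 -14.   60. ] [544.3 -17.3  10. ]
corner [537.1  79.7  60. ] [541.4  80.9  10. ]
forkhead [ 640.4 -268.1   50. ] guard [ 556.6 -275.2   60. ]
[334.85151701 180.56599736]
[389.61186568 266.02079087]
tool delta [-465. -435.    4.]
tool delta [-584. -750.    4.]
```

Request:
apply_moves([
  [85,[-470,-390,0],[0,0,-0.44]],
  [85,[-470,-390,0],[0,0,-0.44]],
  [85,[-470,-390,0],[0,0,-0.44]],
  [85,[-470,-390,0],[0,0,-0.44]],
  [85,[-470,-390,0],[0,0,-0.44]],
  [85,[-470,-390,0],[0,0,-0.44]],
  [85,[-470,-390,0],[0,0,-0.44]],
  [85,[-470,-390,0],[0,0,-0.44]],
  [85,[-470,-390,0],[0,0,-0.44]],
  [85,[-470,-390,0],[0,0,-0.44]],
  [85,[-470,-390,0],[0,0,-0.44]],
  [85,[-470,-390,0],[0,0,-0.44]],
  [85,[-470,-390,0],[0,0,-0.44]],
  [85,[-470,-390,0],[0,0,-0.44]],
  [85,[-470,-390,0],[0,0,-0.44]],
  [85,[-470,-390,0],[0,0,-0.44]],
])

```text
t: 1.75
eef_pos: [539.8, 102.1, 303.8]
tcp_rot: [[-0.997, -0.081, -0.0], [-0.081, 0.997, 0.0], [0.0, 0.0, -1.0]]
force: [-0.1, 0.2, -0.5]
opening: 85.2
finger_force: 0.0
```

Request:
apply_moves([
  [85,[66,-378,104],[0,0,0]],
  [85,[66,-378,104],[0,0,0]],
  [85,[66,-378,104],[0,0,0]],
  [85,[66,-378,104],[0,0,0]],
  [85,[66,-378,104],[0,0,0]],
  [85,[66,-378,104],[0,0,0]],
  [85,[66,-378,104],[0,0,0]],
  [85,[66,-378,104],[0,0,0]],
  [85,[66,-378,104],[0,0,0]],
  [85,[66,-378,104],[0,0,0]],
  [85,[66,-378,104],[0,0,0]],
  [85,[66,-378,104],[0,0,0]],
])

```text
t: 2.95
eef_pos: [505.2, -279.6, 200.2]
tcp_rot: [[-0.997, -0.082, 0.001], [-0.082, 0.997, 0.0], [-0.001, 0.0, -1.0]]
force: [-0.5, -0.7, -0.4]
opening: 85.1
finger_force: 0.0
```

```bash
python3 - <<'E'
from h import *
T=pose();np.save('T1.npy',T);im=snapshot('wrist');cv2.imwrite('pics/w1.png',im)
print(np.round(T,3).tolist(),status.observe()['t'])
m=cv2.inRange(cv2.cvtColor(im,cv2.COLOR_BGR2HSV),(5,120,70),(22,255,255))
cs,_=cv2.findContours(m,0,2);k=max(cs,key=cv2.contourArea);print(cv2.minAreaRect(k))
print([onz('wrist',*map(float,q),57,T).tolist() for q in cv2.boxPoints(cv2.minAreaRect(k))])
E
```

```text
[[-0.997, -0.082, 0.001, 505.229], [-0.082, 0.997, 0.0, -279.554], [-0.001, 0.0, -1.0, 200.239], [0.0, 0.0, 0.0, 1.0]] 3.0
((318.0, 226.0), (28.0, 82.0), 0.0)
[[553.1, -289.4, 57.0], [487.4, -293.5, 57.0], [485.8, -273.8, 57.0], [551.3, -267.6, 57.0]]
```

View pics/w1.png

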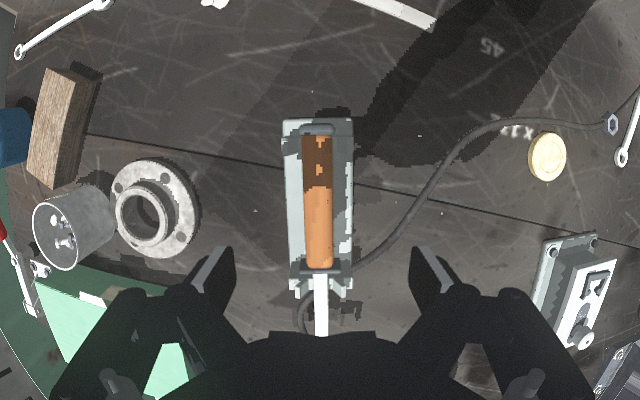

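The wrist view has the robot side at the top. The handle runs from (317,133) to (319,268), where the guard is, and the shank runs on to (321,335). I'll convert those pixels.

```bash
python3 - <<'E'
from h import *
T=np.load('T1.npy');im=cv2.imread('pics/w1.png')
m=cv2.inRange(cv2.cvtColor(im,cv2.COLOR_BGR2HSV),(4,90,30),(25,255,255));m[:,:295]=0;m[:,340:]=0;m[:125]=0;m[275:]=0
ys=np.where(m.sum(1)>255*10)[0];print(ys.min(),ys.max())
P=[]
for y in range(ys.min()+4,ys.max()-4,6):
    xs=np.where(m[y])[0]; P.append((onz('wrist',xs.min(),y,57,T)+onz('wrist',xs.max(),y,57,T))/2)
P=np.array(P);k=np.polyfit(P[:,0],P[:,1],1);print(k,np.std(P[:,1]-np.polyval(k,P[:,0])))
for y in (ys.min(),ys.max()):print(onz('wrist',318,y,57,T))
for y in(285,300,325):
    r=im[y,300:345].min(1)>190;xs=np.where(r)[0]+300;print(y,xs.min(),xs.max(),onz('wrist',xs.mean(),y,49,T))
E
```

```text
135 268
[ 1.02303599e-01 -3.33780982e+02] 0.13905426480427363
[ 451.4 -286.5   57. ]
[ 553.1 -278.5   57. ]
285 309 338 [ 573.7 -273.4   49. ]
300 314 327 [ 589.4 -273.6   49. ]
325 315 327 [ 617.7 -270.9   49. ]
```

Request:
apply_moves([
  [85,[-35,-2,40],[0,0,-0.01]],
  [85,[-35,-2,40],[0,0,-0.01]],
  [85,[-35,-2,80],[0,0,-0.01]],
  [85,[-35,-2,101],[0,0,-0.01]],
  [85,[-35,-2,101],[0,0,-0.01]],
  [85,[-35,-2,101],[0,0,-0.01]],
  [85,[-35,-2,101],[0,0,-0.01]],
])

```text
t: 3.7
eef_pos: [540.2, -280.7, 100.6]
tcp_rot: [[-0.996, -0.089, 0.002], [-0.089, 0.996, -0.001], [-0.002, -0.001, -1.0]]
force: [1.0, -0.1, 0.4]
opening: 85.2
finger_force: 0.0
```

Request:
apply_moves([
  [10,[0,0,0],[0,0,0]],
  [10,[0,0,0],[0,0,0]],
  [10,[0,0,0],[0,0,0]],
  [10,[0,0,0],[0,0,0]],
  [10,[0,0,0],[0,0,0]],
  [10,[0,0,0],[0,0,0]],
  [10,[0,0,0],[0,0,0]],
  [10,[0,0,0],[0,0,0]],
  [10,[0,0,0],[0,0,0]],
  [10,[0,0,0],[0,0,0]],
], force=90)

```text
t: 4.7
eef_pos: [539.7, -280.7, 99.4]
tcp_rot: [[-0.996, -0.089, 0.0], [-0.089, 0.996, -0.0], [-0.0, -0.0, -1.0]]
force: [-0.5, 1.2, 6.9]
opening: 20.6
finger_force: 88.0
```

Request:
apply_moves([
  [10,[0,0,-30],[0,0,0]],
  [10,[0,0,-60],[0,0,0]],
  [10,[0,0,-90],[0,0,0]],
  [10,[0,0,-90],[0,0,0]],
  [10,[-15,169,-90],[0,0,0]],
  [10,[-15,169,-90],[0,0,0]],
  [10,[-15,169,-90],[0,0,0]],
  [10,[-15,169,-90],[0,0,0]],
  [10,[-15,169,-90],[0,0,0]],
  [10,[-15,169,-90],[0,0,0]],
  [10,[-15,169,-90],[0,0,0]],
  [10,[-15,169,-90],[0,0,0]],
  [10,[-15,169,-90],[0,0,0]],
])

```text
t: 6.0
eef_pos: [539.2, -111.9, 188.8]
tcp_rot: [[-0.996, -0.088, -0.0], [-0.088, 0.996, -0.0], [0.0, -0.0, -1.0]]
force: [-0.5, 0.6, -1.9]
opening: 20.1
finger_force: 88.7
```

```bash
python3 - <<'E'
from h import *
T=pose();np.save('T2.npy',T);im=snapshot('wrist');cv2.imwrite('pics/w2.png',im)
s=status.observe();print(np.round(T,3).tolist(),s['t'],s['force'],s['joints'])
c=cv2.resize(im[160:360,400:600],None,fx=3,fy=3,interpolation=cv2.INTER_CUBIC);
d=im[150:350,250:350];d=cv2.resize(d,None,fx=2,fy=2)
o=np.zeros((600,800,3),np.uint8);o[:,:600]=c;o[:400,600:]=d;cv2.imwrite('pics/w2c.png',o)
E
```

```text
[[-0.996, -0.088, -0.0, 539.235], [-0.088, 0.996, -0.0, -111.854], [0.0, -0.0, -1.0, 188.807], [0.0, 0.0, 0.0, 1.0]] 6.05 [ 0.76572371 -0.04806089 -1.89841452] [-0.24330213  0.38370634  0.40714626  2.00858135 -0.21012927  0.78922087
  1.94499754]
```

View pics/w2c.png

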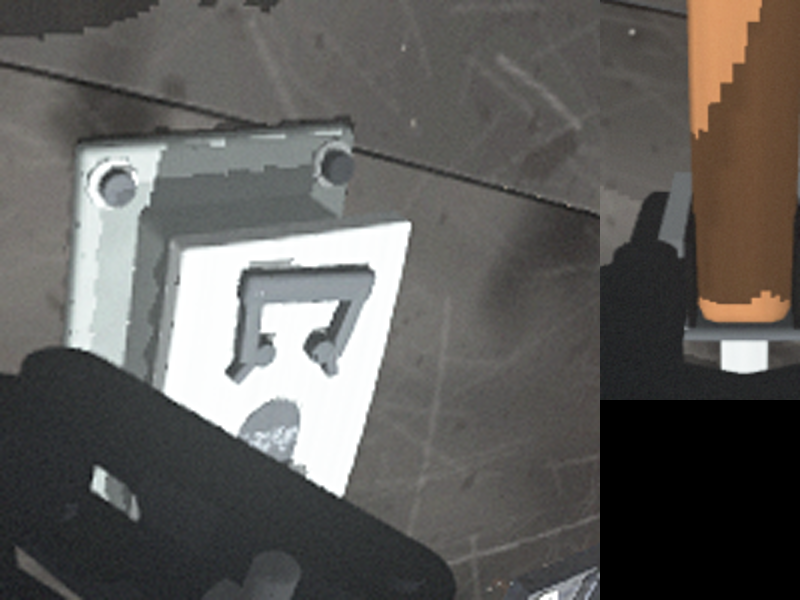

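The crop shows the plate's rear edge from (177,248) to (412,222) and the clip's rear edge from about (243,272) to (375,268). Its jaws point toward the pin slot. The fork handle is gripped just behind the guard.

```bash
python3 - <<'E'
from h import *
T=np.load('T2.npy')
f=lambda x,y,z:onz('wrist',400+(x-1)/3,160+(y-1)/3,z,T)
a,b=f(177,248,60),f(412,222,60);print('plate rear',a,b,np.linalg.norm(a-b),'yaw',np.arctan2(-(b-a)[0],(b-a)[1]))
for q in [(163,388),(342,495)]:print('edge pt',f(*q,60))
for y1,y2 in[(272,268),(275,270)]:
  c,d=f(243,y1,66),f(375,y2,66);print('clip rear',c,d,(c+d)/2,np.linalg.norm(c-d),'yaw',np.arctan2(-(d-c)[0],(d-c)[1]))
print('jaw tips',f(232,380,66),f(332,374,66))
print('flange',f(78,142,10),f(353,122,10),f(67,350,10))
# guard/handle as held
for u,v in[(296.5,308),(294,310)]:print(onz('wrist',u,v,188.8-54+12,T))
for u,v in[(300+(690-600)/2-50,316),(350,316)]:print('guard',onz('wrist',250+45,316,188.8-54+12,T))
E
```

```text
plate rear [551.3  -7.2  60. ] [541.   69.7  60. ] 77.58672566876372 yaw 0.13314773357174392
edge pt [593.    0.6  60. ]
edge pt [637.   83.5  60. ]
clip rear [554.7  10.8  66. ] [552.6  55.2  66. ] [553.65  33.    66.  ] 44.449634419194055 yaw 0.047262076000692675
clip rear [555.5  11.1  66. ] [553.2  55.4  66. ] [554.35  33.25  66.  ] 44.359666364840926 yaw 0.051872161256765185
jaw tips [586.9  18.   66. ] [586.   52.7  66. ]
flange [540.6 -20.3  10. ] [526.2  77.5  10. ] [610.2  -8.8  10. ]
[ 551.3 -121.9  146.8]
[ 552.6 -123.   146.8]
guard [ 556.  -122.4  146.8]
guard [ 556.  -122.4  146.8]
```

```bash
python3 - <<'E'
from h import *
T=np.load('T2.npy');im=cv2.imread('pics/w2.png')
m=cv2.inRange(cv2.cvtColor(im,cv2.COLOR_BGR2HSV),(4,90,25),(25,255,255))
for y in range(150,310,20):
    xs=np.where(m[y,270:370])[0]+270;P=(onz('wrist',xs.min(),y,146.4,T)+onz('wrist',xs.max(),y,146.4,T))/2
    w=np.linalg.norm(onz('wrist',xs.min(),y,146.4,T)-onz('wrist',xs.max(),y,146.4,T))
    print(y,xs.min(),xs.max(),round(w,1),np.round(T[:3,:3].T@(P-T[:3,3]),1))
c=T[:3,:3].T@(np.array([426,26.7,155])-T[:3,3]);print('delta',np.round(c,1))
E
```

```text
150 293 350 20.8 [57.5 -0.1 42.4]
170 294 350 20.6 [50.   0.1 42.4]
190 294 349 20.6 [42.4 -0.1 42.4]
210 295 348 20.2 [34.5 -0.1 42.4]
230 296 348 20.3 [26.2  0.2 42.4]
250 296 348 20.9 [17.5  0.1 42.4]
270 298 346 19.8 [ 8.2  0.1 42.4]
290 299 345 19.7 [-1.7  0.1 42.4]
delta [100.7 147.9  33.8]
```

Request:
apply_moves([
  [10,[101,148,0],[0,0,0.038]],
  [10,[101,148,0],[0,0,0.038]],
  [10,[101,148,0],[0,0,0.038]],
  [10,[101,148,0],[0,0,0.038]],
  [10,[101,148,0],[0,0,0.038]],
  [10,[101,148,0],[0,0,0.038]],
  [10,[101,148,0],[0,0,0.038]],
  [10,[101,148,34],[0,0,0.038]],
  [10,[101,148,34],[0,0,0.038]],
  [10,[101,148,34],[0,0,0.038]],
  [10,[101,148,34],[0,0,0.038]],
  [10,[101,148,34],[0,0,0.038]],
])

```text
t: 7.25
eef_pos: [426.1, 27.4, 155.8]
tcp_rot: [[-0.999, -0.051, 0.001], [-0.051, 0.999, 0.0], [-0.001, 0.0, -1.0]]
force: [0.6, 0.3, -1.4]
opening: 20.6
finger_force: 88.8
```

```bash
python3 - <<'E'
from h import *
T=pose();np.save('T3.npy',T);t=snapshot('top');s=snapshot('scene');cv2.imwrite('pics/t3.png',t);cv2.imwrite('pics/s3.png',s)
print(np.round(status.observe()['joints'],2))
p=camera_params('scene');M=np.array(p['camera_from_world'])
o=np.zeros((480,800,3),np.uint8)
o[:,:400]=cv2.resize(t[150:222,280:340],(400,480),interpolation=cv2.INTER_CUBIC)
o[:,400:]=cv2.resize(s[160:244,290:360],(400,480),interpolation=cv2.INTER_CUBIC)
cv2.imwrite('pics/c3.png',o)
E
```

```text
[-0.55  0.25  0.38  2.29 -0.16  0.62  1.57]
```

View pics/c3.png

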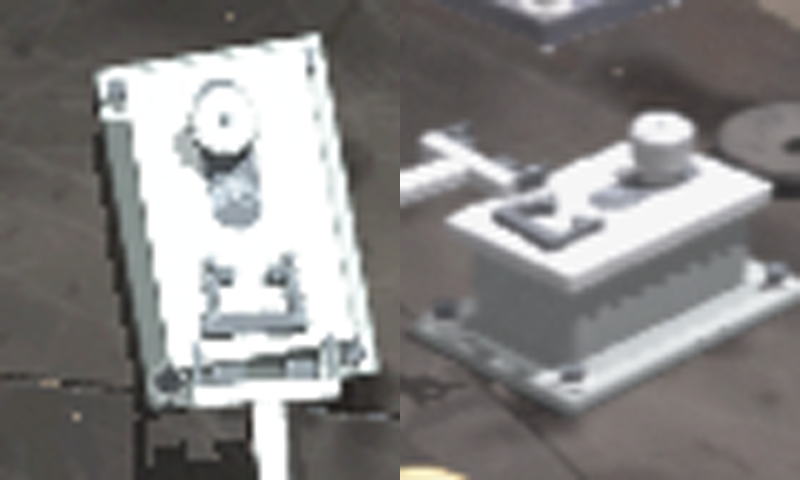

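In the top crop the cross head spans 193–343 px (y≈388), the lips end near (197,345) and (330,342), and the clip's back runs from (203,325) to (305,320). The scene crop shows the fork head level and still behind and above the clip. Checking the lateral offset.

```bash
python3 - <<'E'
from h import *
T=np.load('T3.npy');R=T[:3,:3]
f=lambda x,y,z:onz('top',280+x/6.667-.5,150+y/6.667-.5,z)
L=lambda P:np.round(R.T@(P-T[:3,3]),1)
z=T[2,3]-54.4+5
a,b=f(193,392,z),f(343,385,z);print('head L/R',a,b,np.linalg.norm(a-b),'mid in tool',L((a+b)/2))
a,b=f(197,345,z),f(330,342,z);print('lips mid in tool',L((a+b)/2))
a,b=f(203,325,66),f(305,320,66);print('clip rear mid',(a+b)/2,np.linalg.norm(a-b),L((a+b)/2))
print('pin',f(223,119,86))
# height of head from scene: project predicted lip tips (top inner)
p=camera_params('scene');M=np.array(p['camera_from_world'])
for X in [(-144+22-0,-24,49),(-144+22,24,49),(-97,28,49.4),(-97,-28,49.4)]:
    w=R@np.array(X)+T[:3,3];c=M[:3,:3]@w+M[:3,3];q=c[:2]/c[2]*p['fx']+[p['cx'],p['cy']];print(X,'crop',400+(q[0]-290)*400/70,(q[1]-160)*480/84)
for w in[(639,47,86),(554,33,66),(629.3-84,31,60)]:
    c=M[:3,:3]@w+M[:3,3];q=c[:2]/c[2]*p['fx']+[p['cx'],p['cy']];print(w,'crop',400+(q[0]-290)*400/70,(q[1]-160)*480/84)
E
```

```text
head L/R [529.7  63.  106.4] [531.3   4.6 106.4] 58.421913696831254 mid in tool [-104.5    1.1   49.5]
lips mid in tool [-122.2    1.6   49.6]
clip rear mid [560.8  38.1  66. ] 41.417387653013556 [-134.9    3.9   90. ]
pin [640.9  49.2  86. ]
(-122, -24, 49) crop 539.4954287941902 155.4371895708097
(-122, 24, 49) crop 468.31877171800573 118.36796190558792
(-97, 28, 49.4) crop 414.57850374327336 132.00413251452215
(-97, -28, 49.4) crop 496.920433635406 176.40073479256102
(639, 47, 86) crop 657.0134822718062 118.35961798113496
(554, 33, 66) crop 517.2852830731813 222.10987481018978
(545.3, 31, 60) crop 503.2755761457247 242.1082054444204
```

Request:
apply_moves([
  [10,[0,0,15],[0,0,0]],
  [10,[0,0,27],[0,0,0]],
  [10,[0,0,27],[0,0,0]],
  [10,[0,0,27],[0,0,0]],
])

```text
t: 7.75
eef_pos: [425.6, 27.4, 128.3]
tcp_rot: [[-0.999, -0.051, -0.0], [-0.051, 0.999, -0.0], [0.0, -0.0, -1.0]]
force: [0.7, -0.8, -1.4]
opening: 20.9
finger_force: 88.9
```

Request:
apply_moves([
  [10,[0,0,1.5],[0,0,0]],
  [10,[0,0,1.5],[0,0,0]],
  [10,[0,0,1.5],[0,0,0]],
])

```text
t: 8.05
eef_pos: [425.7, 27.6, 126.7]
tcp_rot: [[-0.999, -0.051, 0.0], [-0.051, 0.999, 0.0], [-0.0, 0.0, -1.0]]
force: [0.0, -0.1, -1.5]
opening: 20.6
finger_force: 88.9
```

```bash
python3 - <<'E'
from h import *
T=pose();np.save('T4.npy',T);t=snapshot('top');s=snapshot('scene');cv2.imwrite('pics/t4.png',t);cv2.imwrite('pics/s4.png',s)
print(np.round(status.observe()['joints'],2))
o=np.zeros((480,800,3),np.uint8)
o[:,:400]=cv2.resize(t[174:222,290:330],(400,480),interpolation=cv2.INTER_CUBIC)
o[:,400:]=cv2.resize(s[170:218,285:325],(400,480),interpolation=cv2.INTER_CUBIC)
cv2.imwrite('pics/c4.png',o)
E
```

```text
[-0.52  0.31  0.35  2.31 -0.2   0.55  1.61]
```

View pics/c4.png

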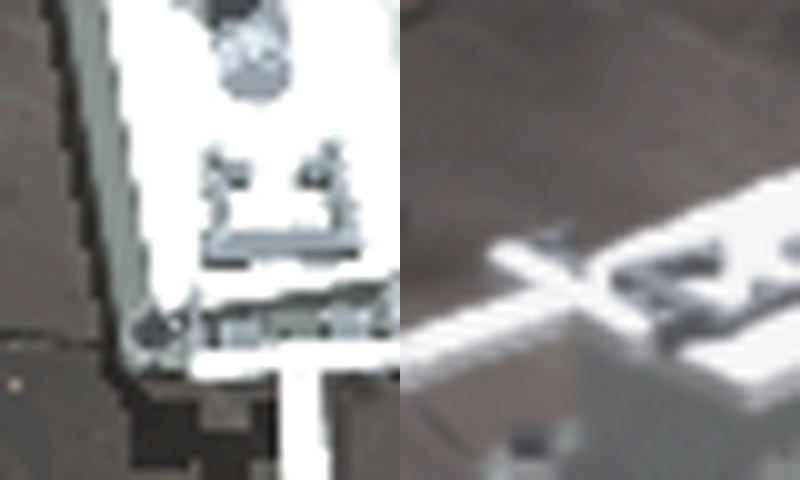

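The top crop shows the cross head's left end at x=190, the prongs at 222–258 and 332–365, and the clip at 205–355. So the clip sits slightly left of the fork axis, and I'll take pixel profiles to put a number on that.

```bash
python3 - <<'E'
from h import *
T=np.load('T4.npy');R=T[:3,:3]
t=cv2.cvtColor(cv2.imread('pics/t4.png'),cv2.COLOR_BGR2GRAY)
print('cols',list(range(304,336)))
for v in list(range(188,213)): print(v,t[v,304:336].tolist())
p=camera_params('top');M=np.array(p['camera_from_world'])
def pr(w):
    c=M[:3,:3]@w+M[:3,3];return np.round(c[:2]/c[2]*p['fx']+[p['cx'],p['cy']],2)
for X in[(-113,14,49.4),(-113,-14,49.4),(-97,28,49.4),(-97,-28,49.4),(-122,24,49.4),(-122,-24,49.4),(-113,0,49.4)]:print(X,pr(R@np.array(X)+T[:3,3]))
for w in[(554.7,10.8,66),(552.6,55.2,66),(634.5,44,86)]:print(w,pr(np.array(w)))
E
```

```text
cols [304, 305, 306, 307, 308, 309, 310, 311, 312, 313, 314, 315, 316, 317, 318, 319, 320, 321, 322, 323, 324, 325, 326, 327, 328, 329, 330, 331, 332, 333, 334, 335]
188 [255, 255, 255, 255, 255, 255, 247, 225, 245, 255, 255, 255, 255, 255, 255, 255, 255, 255, 178, 181, 234, 255, 255, 255, 255, 255, 255, 245, 243, 232, 112, 101]
189 [255, 255, 255, 255, 255, 255, 196, 162, 227, 255, 251, 255, 255, 255, 255, 255, 236, 226, 165, 141, 255, 255, 255, 255, 255, 255, 255, 200, 242, 236, 106, 107]
190 [255, 255, 255, 255, 255, 255, 194, 109, 154, 166, 175, 237, 255, 255, 255, 255, 174, 165, 161, 179, 206, 255, 255, 255, 255, 255, 255, 194, 241, 242, 107, 106]
191 [255, 255, 255, 255, 255, 255, 195, 201, 151, 157, 161, 236, 255, 255, 255, 204, 107, 167, 116, 162, 226, 255, 255, 255, 255, 255, 255, 234, 243, 244, 142, 108]
192 [255, 255, 255, 255, 255, 255, 198, 170, 176, 96, 118, 255, 255, 255, 255, 199, 104, 103, 81, 168, 197, 255, 255, 255, 255, 255, 255, 253, 245, 245, 182, 120]
193 [255, 255, 255, 255, 255, 255, 164, 165, 197, 255, 255, 255, 255, 255, 255, 255, 255, 255, 198, 169, 186, 2
[... 2714 characters left out ...]
5, 255, 255, 255, 255, 255, 251, 252, 242, 198, 185, 60, 44, 48, 50, 50, 48]
211 [61, 57, 52, 48, 91, 219, 255, 251, 251, 241, 204, 194, 135, 107, 250, 250, 251, 255, 129, 105, 93, 76, 100, 106, 110, 50, 39, 44, 35, 42, 41, 46]
212 [84, 81, 84, 83, 86, 95, 113, 103, 81, 79, 76, 76, 73, 83, 255, 255, 255, 255, 105, 75, 67, 69, 68, 79, 94, 96, 94, 108, 86, 85, 82, 103]
(-113, 14, 49.4) [314.36 206.02]
(-113, -14, 49.4) [324.83 205.28]
(-97, 28, 49.4) [309.54 212.36]
(-97, -28, 49.4) [330.51 210.88]
(-122, 24, 49.4) [310.39 202.93]
(-122, -24, 49.4) [328.31 201.67]
(-113, 0, 49.4) [319.6  205.65]
(554.7, 10.8, 66) [327.75 199.93]
(552.6, 55.2, 66) [311.33 201.01]
(634.5, 44, 86) [314.93 169.67]
```

Request:
apply_moves([
  [10,[0,1.5,2],[0,0,0]],
  [10,[0,1.5,3],[0,0,0]],
  [10,[0,1.5,3],[0,0,0]],
])

```text
t: 8.45
eef_pos: [425.4, 29.0, 123.2]
tcp_rot: [[-0.999, -0.051, -0.0], [-0.051, 0.999, -0.0], [0.0, -0.0, -1.0]]
force: [-0.2, 0.4, -1.6]
opening: 20.8
finger_force: 88.9
```

Request:
apply_moves([
  [10,[0,0,1],[0,0,0]],
  [10,[0,0,1],[0,0,0]],
])

```text
t: 8.65
eef_pos: [425.5, 28.9, 122.3]
tcp_rot: [[-0.999, -0.051, -0.0], [-0.051, 0.999, -0.0], [0.0, -0.0, -1.0]]
force: [-0.2, -0.6, -1.6]
opening: 20.6
finger_force: 88.9
```

Request:
apply_moves([
  [10,[0,0,1],[0,0,0]],
  [10,[0,0,1],[0,0,0]],
])

```text
t: 8.85
eef_pos: [425.5, 29.0, 121.3]
tcp_rot: [[-0.999, -0.051, -0.0], [-0.051, 0.999, -0.0], [0.0, -0.0, -1.0]]
force: [0.2, 0.1, -2.8]
opening: 20.3
finger_force: 88.9
```

```bash
python3 - <<'E'
from h import *
T=pose();np.save('T5.npy',T);t=snapshot('top');s=snapshot('scene');cv2.imwrite('pics/t5.png',t);cv2.imwrite('pics/s5.png',s)
print(np.round(status.observe()['force'],2))
R=T[:3,:3];g=cv2.cvtColor(t,cv2.COLOR_BGR2GRAY)
for v in range(196,210): print(v,g[v,306:334].tolist())
o=cv2.resize(s[185:215,295:335],(800,600),interpolation=cv2.INTER_CUBIC)
cv2.imwrite('pics/c5.png',o)
p=camera_params('scene');M=np.array(p['camera_from_world'])
def pr(n,w):
    p=camera_params(n);M=np.array(p['camera_from_world']);c=M[:3,:3]@w+M[:3,3];q=c[:2]/c[2]*p['fx']+[p['cx'],p['cy']];return np.round((q-[295,185]+.5)*20 if n=='scene' else q,1)
for X in[(-122,24,49.4),(-122,28,49.4),(-122,-24,49.4),(-122,-28,49.4),(-97,28,49.4),(-97,-28,49.4),(-97,-28,59.4)]:
  w=R@np.array(X)+T[:3,3];print(X,np.round(w,1),pr('scene',w),pr('top',w))
for w in[(554.7,10.8,66),(552.6,55.2,66),(554.7,10.8,60),(551.3,-7.2,60),(541,69.7,60)]:print(w,pr('scene',np.array(w)))
E
```

```text
[ 0.11 -0.12 -1.22]
196 [255, 255, 255, 255, 250, 169, 192, 255, 255, 248, 248, 251, 251, 222, 234, 230, 236, 127, 161, 193, 255, 255, 255, 255, 255, 255, 221, 242]
197 [255, 255, 255, 255, 151, 187, 203, 168, 170, 166, 169, 172, 174, 164, 164, 165, 165, 163, 190, 201, 251, 255, 255, 255, 255, 255, 236, 242]
198 [255, 255, 255, 255, 176, 187, 163, 161, 160, 162, 162, 161, 162, 161, 162, 162, 162, 162, 163, 170, 220, 255, 255, 255, 255, 255, 254, 223]
199 [255, 255, 255, 255, 149, 169, 166, 165, 167, 163, 158, 170, 163, 149, 117, 115, 113, 105, 91, 98, 248, 255, 255, 255, 255, 255, 255, 235]
200 [255, 255, 255, 255, 126, 92, 86, 83, 102, 228, 228, 248, 255, 255, 198, 189, 185, 191, 255, 255, 255, 255, 255, 255, 255, 255, 255, 174]
201 [255, 255, 255, 255, 255, 255, 255, 255, 255, 255, 255, 255, 255, 255, 255, 255, 255, 255, 255, 255, 255, 253, 225, 174, 172, 113, 125, 140]
202 [255, 255, 255, 255, 255, 255, 255, 255, 255, 255, 255, 255, 255, 255, 255, 255, 245, 165, 144, 111, 105, 81, 172, 218, 235, 117, 131, 163]
203 [255, 255, 215, 227, 250, 255, 255, 255, 255, 255, 254, 214, 150, 1
[... 814 characters left out ...]
 255, 255, 255, 255, 255, 255, 255, 255, 255, 255, 255, 255, 255, 196, 48, 43, 44, 47]
(-122, 24, 49.4) [546.1  59.2  71.9] [142.6 184.9] [309.9 203.2]
(-122, 28, 49.4) [545.9  63.1  71.9] [122.8 174. ] [308.4 203.3]
(-122, -24, 49.4) [548.5  11.2  71.9] [388.1 320.4] [327.7 202. ]
(-122, -28, 49.4) [548.7   7.2  71.9] [409.3 332.1] [329.2 201.9]
(-97, 28, 49.4) [520.9  61.9  71.9] [-42.9 231.2] [309.1 212.6]
(-97, -28, 49.4) [523.8   5.9  71.9] [241.2 393.4] [329.9 211.2]
(-97, -28, 59.4) [523.8   5.9  61.9] [242.6 469.8] [329.7 211.4]
(554.7, 10.8, 66) [433.1 352.3]
(552.6, 55.2, 66) [206.2 225.8]
(554.7, 10.8, 60) [433.5 397.4]
(551.3, -7.2, 60) [499.7 461. ]
(541, 69.7, 60) [ 62.3 253.1]
```

View pics/c5.png

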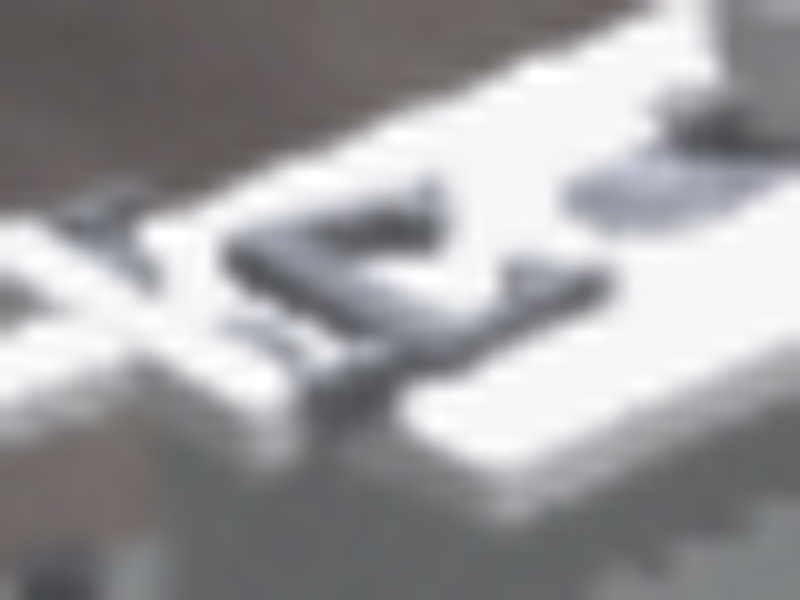

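The scene crop shows the left lip tip near (140,190), the right lip at (310–390,350–390) and the clip's rear left corner at (225,245). The fork is level with the clip, within about 2 mm in height. The top profiles put the clip about 1.5 mm left of the fork, so I'll advance gently and compare again at close range.

Request:
apply_moves([
  [10,[0,0.5,-1],[0,0,0]],
  [10,[-2,0.5,-1],[0,0,0]],
  [10,[-4,0.5,-1],[0,0,0]],
  [10,[-5,0.5,-1],[0,0,0]],
  [10,[-5,0.5,-1],[0,0,0]],
])

```text
t: 9.45
eef_pos: [430.7, 29.8, 122.4]
tcp_rot: [[-0.999, -0.051, 0.0], [-0.051, 0.999, -0.0], [-0.0, -0.0, -1.0]]
force: [-0.2, 0.4, -1.7]
opening: 20.8
finger_force: 88.9
```

```bash
cat > look.py <<'E'
from h import *
T=pose();t=snapshot('top');s=status.observe();print(s['t'],np.round(T[:3,3],1),np.round(s['force'],1))
g=cv2.cvtColor(t,cv2.COLOR_BGR2GRAY)
import sys
a,b=int(sys.argv[1]),int(sys.argv[2])
print('    ',' '.join('%3d'%c for c in range(304,332)))
for v in range(a,b):print(v,' ',' '.join('%3d'%x for x in g[v,304:332]))
p=camera_params('top');M=np.array(p['camera_from_world'])
for X in[(-122,24,49.4),(-122,-24,49.4),(-113,0,49.4)]:
    c=M[:3,:3]@(T[:3,:3]@np.array(X)+T[:3,3])+M[:3,3];print(X,np.round(c[:2]/c[2]*p['fx']+[p['cx'],p['cy']],1))
E
python3 look.py 194 208
```

```text
9.5 [430.7  29.8 122.4] [ 0.  -0.4 -2.1]
     304 305 306 307 308 309 310 311 312 313 314 315 316 317 318 319 320 321 322 323 324 325 326 327 328 329 330 331
194   255 255 255 255 255 255 249 175 161 255 255 255 255 255 255 255 255 255 199 144 167 191 255 255 255 255 255 255
195   255 255 255 255 255 255 249 168 151 255 255 255 255 255 255 255 255 255 255 134 163 217 255 255 255 255 255 255
196   255 255 255 255 255 255 250 169 193 255 255 248 248 250 251 223 234 230 236 125 161 193 255 255 255 255 255 255
197   236 255 255 255 255 255 152 187 204 167 170 166 168 172 174 164 165 164 165 162 190 200 251 255 255 255 255 255
198   164 255 255 255 255 255 176 186 162 161 161 161 161 162 163 162 162 160 161 161 162 170 220 255 255 255 255 255
199   125 255 255 255 255 255 151 168 166 165 167 162 159 170 163 148 117 115 113 105  90  98 248 227 251 255 255 255
200   125 255 255 255 255 255 127  91  85  81 102 227 227 247 255 255 198 189 184 191 255 255 255 150 201 255 255 255
201   141 255 255 255 185 185 255 255 255 255 255 255 255 255 255 255 255 255 255 255 255 255 209 107 155 169 173 113
202   142 254 255 255 174 199 255 255 255 255 255 255 255 255 255 255 255 255 245 165 144 110  92  90 205 218 234 116
203   141 220 255 206 182 214 255 255 255 255 255 255 254 214 148 112 103 103 143 142 147 227  99  81 174 219 224 159
204   168 163 255 210 175 213 254 222 180 179 182 134 102  93  90  90  89  69 160 164 165 180 137  91 168 218 242 169
205   137  88 159 110 131 141 103 138 162 164 165 144  91 135 139 138 136  89 161 163 164 176  80  66 183 174 242 245
206    83  80  83 184 140 142  93 144 160 162 163 157 109 115 142 219 223 228 243 244 244 244 255 255 255 176 209 183
207    82  82  85 101 217 232 249 250 241 252 253 255 255 255 255 255 255 255 255 255 255 255 255 255 255 102  39  48
(-122, 24, 49.4) [309.6 201.3]
(-122, -24, 49.4) [327.4 200. ]
(-113, 0, 49.4) [318.7 204. ]
```

Request:
apply_moves([
  [10,[0,0.6,0],[0,0,0]],
  [10,[-2,0.6,0],[0,0,0]],
  [10,[-4,0.6,0],[0,0,0]],
  [10,[-4,0.6,0],[0,0,0]],
])

```text
t: 9.9
eef_pos: [434.8, 30.6, 122.5]
tcp_rot: [[-0.999, -0.051, 0.0], [-0.051, 0.999, -0.0], [-0.0, -0.0, -1.0]]
force: [-0.5, 0.5, -2.6]
opening: 20.7
finger_force: 88.9
```

```bash
python3 look.py 192 206
```

```text
9.95 [434.8  30.6 122.5] [-0.3  0.2 -1.3]
     304 305 306 307 308 309 310 311 312 313 314 315 316 317 318 319 320 321 322 323 324 325 326 327 328 329 330 331
192   255 255 255 255 255 255 198 168 175  97 118 255 255 255 255 199 105 101  81 168 196 255 255 255 255 255 255 253
193   255 255 255 255 255 255 164 165 196 255 255 255 255 255 255 255 255 255 198 170 185 255 255 255 255 255 255 255
194   255 255 255 255 255 255 249 175 160 255 255 255 255 255 255 255 255 255 199 145 166 190 255 255 255 255 255 255
195   255 255 255 255 255 255 249 168 150 255 255 255 255 255 255 255 255 255 255 133 163 217 255 255 255 255 255 255
196   255 255 255 255 255 255 249 169 193 255 255 248 248 250 251 221 234 230 236 126 161 193 255 255 255 255 255 255
197   236 255 255 255 255 255 151 187 204 167 169 166 168 171 174 164 165 165 165 163 189 200 251 255 255 255 255 255
198   165 255 255 255 255 255 176 186 163 160 161 161 163 161 162 161 162 161 161 161 162 170 145 216 219 255 255 255
199   125 255 255 250 242 255 150 168 166 165 166 163 159 170 163 149 118 114 113 104  90  98 114 162 205 255 255 255
200   125 255 255 217 177 250 118  91  85  82 102 227 227 247 255 255 198 190 184 191 255 255 201 179 223 255 255 255
201   141 255 206 162 175 225 255 255 255 255 255 255 255 255 255 255 255 255 248 250 225 252 200 171 215 173 172 112
202   142 254 200 160 163 225 255 232 236 239 220 255 255 255 255 255 255 228 170 169 169 152  94 120 174 218 234 115
203   142 220 255 165 173 231 247 183 165 166 168 240 254 214 148 112 104 131 163 165 164 146  92 118 172 218 225 158
204   167 162 255 209 171 178 183 174 162 163 166  89  99  94  90  90  89 103 161 162 164 181 205 223 217 220 242 169
205   136  89 158 110 175 122 120 169 210 211 212 226 250 255 255 255 255 255 255 255 255 255 255 255 255 224 242 245
(-122, 24, 49.4) [309.2 199.7]
(-122, -24, 49.4) [327.  198.5]
(-113, 0, 49.4) [318.4 202.4]
```

Request:
apply_moves([
  [10,[0,-0.5,0],[0,0,0]],
  [10,[-1.5,-0.5,0],[0,0,0]],
  [10,[-3,-0.5,0],[0,0,0]],
  [10,[-4,-0.5,0],[0,0,0]],
  [10,[-4,-0.5,0],[0,0,0]],
])

```text
t: 10.45
eef_pos: [438.6, 30.3, 122.4]
tcp_rot: [[-0.999, -0.051, 0.0], [-0.051, 0.999, -0.0], [-0.0, -0.0, -1.0]]
force: [1.3, 0.1, -2.0]
opening: 20.7
finger_force: 88.9
```

```bash
python3 look.py 192 204
```

```text
10.5 [438.6  30.3 122.4] [ 0.4  0.1 -1.8]
     304 305 306 307 308 309 310 311 312 313 314 315 316 317 318 319 320 321 322 323 324 325 326 327 328 329 330 331
192   255 255 255 255 255 255 197 169 176  97 116 255 255 255 255 199 104 102  81 168 196 255 255 255 255 255 255 253
193   255 255 255 255 255 255 165 165 197 255 255 255 255 255 255 255 255 255 198 169 184 255 255 255 255 255 255 255
194   255 255 255 255 255 255 248 175 160 255 255 255 255 255 255 255 255 255 199 145 166 190 255 255 255 255 255 255
195   255 255 255 255 255 255 249 168 151 255 255 255 255 255 255 255 255 255 255 133 162 216 255 255 255 255 255 255
196   255 255 255 255 255 255 250 169 193 255 255 248 248 250 251 222 234 230 236 126 161 193 255 253 248 255 255 255
197   236 255 255 255 255 255 151 188 203 167 170 165 168 172 173 164 165 165 164 162 190 200 249 167 237 255 255 255
198   165 255 255 249 190 246 169 186 163 161 160 161 162 162 162 162 161 161 161 161 162 170 125 167 222 255 255 255
199   126 255 255 249 180 226 139 167 166 165 167 162 158 170 163 149 116 115 114 105  89  97 151 121 191 255 255 255
200   124 255 255 169 173 232 113  91  86  81 102 228 227 247 255 255 198 164 167 188 200 230 193 127 208 255 255 255
201   140 255 255 201 170 181 242 203 222 174 175 183 255 255 255 255 255 147 162 164 167 160 193 133 187 171 172 113
202   141 254 255 203 163 182 255 181 164 164 165 187 255 255 255 255 204 111 162 165 164 200  98  96 193 218 234 116
203   142 220 255 202 164 213 199 173 162 162 164 200 248 226 167 173 202 159 212 243 244 245 255 255 255 227 224 158
(-122, 24, 49.4) [309.3 198.3]
(-122, -24, 49.4) [327.1 197.1]
(-113, 0, 49.4) [318.5 201. ]
```

Request:
apply_moves([
  [10,[-1.5,0,0],[0,0,0]],
  [10,[-3,0,0],[0,0,0]],
  [10,[-5,-0.9,0],[0,0,-0.009]],
  [10,[-7,-1.7,0],[0,0,-0.018]],
  [10,[-9,-2.5,0],[0,0,-0.027]],
  [10,[-11,-3.4,0],[0,0,-0.036]],
  [10,[-11,-3.4,0],[0,0,-0.036]],
])

```text
t: 11.2
eef_pos: [449.9, 27.3, 122.4]
tcp_rot: [[-0.996, -0.087, 0.0], [-0.087, 0.996, -0.0], [-0.0, -0.0, -1.0]]
force: [0.3, 0.3, -1.4]
opening: 20.8
finger_force: 88.9
```

```bash
python3 look.py 186 202
```

```text
11.25 [449.9  27.3 122.4] [ 0.2 -0.3 -1.9]
     304 305 306 307 308 309 310 311 312 313 314 315 316 317 318 319 320 321 322 323 324 325 326 327 328 329 330 331
186   255 255 255 255 255 255 176 217 255 247 255 255 255 255 255 238 173 158 140 247 255 255 255 255 255 255 247 243
187   255 255 255 255 255 255 104 180 154 161 237 255 255 255 255 166 162 144 160 241 255 255 255 255 255 255 255 245
188   255 255 255 255 255 255 151 164 157 160 182 255 255 255 255 156 134 105 167 202 255 255 255 255 255 255 255 245
189   255 255 255 255 255 255 157 175  96  98 224 255 255 255 255 195 181 255 202 178 247 255 255 255 255 255 255 199
190   255 255 255 255 255 255 159 175 243 255 255 255 255 255 255 255 255 255 148 165 211 255 255 255 255 255 255 193
191   255 255 255 255 255 255 185 175 244 255 255 255 255 255 255 255 255 255 141 162 230 255 255 255 255 255 255 233
192   255 255 255 255 255 255 209 175 244 255 255 255 255 255 255 255 255 255 165 176 177 250 241 243 255 255 255 253
193   255 255 255 255 255 255 179 177 249 255 248 250 223 232 234 213 190 197 162 190 194 240 115 202 255 255 255 
[... 338 characters left out ...]
160 248 255 255 255
197   236 255 202 155 195 190 116 160 138 175 175 246 255 255 255 255 163 173 165 164 166  93 148 171 215 255 255 255
198   164 255 200 153 204 249 212 163 162 164 207 255 255 255 255 255 198 178 162 163 163 128 164 216 230 255 255 255
199   125 255 201 123 167 132 122 159 160 163 171 233 253 240 254 255 254 253 243 253 253 255 255 255 253 255 255 255
200   124 255 203 160 174 193 237 240 240 241 252 255 255 255 255 255 255 255 255 255 255 255 255 255 255 255 255 255
201   140 255 255 174 255 255 255 255 255 255 255 255 255 255 255 255 255 255 255 255 251 244 207 150 173 170 172 112
(-122, 24, 49.4) [308.7 194.6]
(-122, -24, 49.4) [326.5 192.7]
(-113, 0, 49.4) [318. 197.]
```

Request:
apply_moves([
  [10,[-2.5,-1.1,0],[0,0,-0.011]],
  [10,[-5,-2.2,0],[0,0,-0.022]],
  [10,[-7.5,-3.4,0],[0,0,-0.033]],
  [10,[-10,-4.5,0],[0,0,-0.045]],
  [10,[-12,-5.4,0],[0,0,-0.054]],
  [10,[-14,-6.2,0],[0,0,-0.061]],
  [10,[-17,-6.0,0],[0,0,-0.061]],
  [10,[-20,-5.8,0],[0,0,-0.061]],
  [10,[-23,-5.6,0],[0,0,-0.061]],
  [10,[-26,-5.4,0],[0,0,-0.061]],
  [10,[-26,-5.4,0],[0,0,-0.061]],
])

```text
t: 12.35
eef_pos: [476.5, 24.4, 122.4]
tcp_rot: [[-0.989, -0.148, 0.0], [-0.148, 0.989, -0.0], [-0.0, -0.0, -1.0]]
force: [0.4, 0.2, -1.3]
opening: 20.7
finger_force: 88.9
```

```bash
python3 look.py 160 198
```

```text
12.4 [476.5  24.4 122.4] [-0.4 -0.3 -2. ]
     304 305 306 307 308 309 310 311 312 313 314 315 316 317 318 319 320 321 322 323 324 325 326 327 328 329 330 331
160   254 255 255 255 255 254 255 255 255 255 255 255 255 255 255 255 255 255 255 255 255 255 108 219 244  95  90  82
161   255 255 255 255 255 255 255 255 252 252 255 255 255 255 255 255 255 255 255 255 255 255 180 244 241  91  85  86
162   255 255 255 255 255 255 230 170 162 163 167 239 255 255 255 255 255 255 255 255 255 255 234 244 244 104  86  91
163   255 255 255 254 255 252 170 198 250 251 248 232 235 255 255 255 255 255 255 255 255 255 243 244 245 152  89  92
164   255 255 255 254 255 203 212 254 254 255 255 255 247 251 255 255 255 255 255 255 255 255 254 245 245 193  96  91
165   255 255 255 255 255 211 254 255 255 255 255 255 255 240 255 255 255 255 255 255 255 255 255 245 244 242 109  98
166   255 255 255 255 248 232 254 254 255 251 255 255 255 255 253 255 255 255 255 255 255 255 255 225 244 246 114 104
167   255 255 255 255 194 248 255 255 252 173 226 255 255 255 246 255 255 255 255 255 255 255 255 196 243 243 105 1
[... 2935 characters left out ...]
5 255 255 255 253
193   255 199 171 255 255 255 255 255 244 161 111 252 255 255 255 149 181 255 255 255 255 255 255 255 255 255 255 255
194   201 157 157 164 145 136 126 169 190 188 190 255 255 255 255 252 255 255 255 255 255 255 255 255 255 255 255 255
195   168 168 167 167 167 171 162 184 189 255 201 250 255 255 255 255 255 255 255 255 255 255 255 255 255 255 255 255
196   181 182 181 182 181 189 249 255 251 251 179 208 251 252 252 254 242 249 252 252 253 252 252 253 252 252 252 253
197   192 193 193 193 193 196 226 150 166 166 162 163 166 165 165 166 161 162 163 162 162 163 163 163 161 161 162 162
(-122, 24, 49.4) [307.  185.7]
(-122, -24, 49.4) [324.5 182.8]
(-113, 0, 49.4) [316.3 187.5]
```

Request:
apply_moves([
  [10,[-3,0,0],[0,0,0]],
  [10,[-6,0,0],[0,0,0]],
  [10,[-9,0,0],[0,0,0]],
  [10,[-11,0,0],[0,0,0]],
  [10,[-13,0,0],[0,0,0]],
  [10,[-14,0,0],[0,0,0]],
  [10,[-15,0,0],[0,0,0]],
  [10,[-15,0,0],[0,0,0]],
])

```text
t: 13.2
eef_pos: [490.9, 26.5, 122.4]
tcp_rot: [[-0.989, -0.148, -0.0], [-0.148, 0.989, -0.0], [0.0, -0.0, -1.0]]
force: [-1.3, -0.7, -2.2]
opening: 20.5
finger_force: 88.9
```

Request:
apply_moves([
  [10,[-1,0,0],[0,0,0]],
  [10,[-2,0,0],[0,0,0]],
  [10,[-2,0,0],[0,0,0]],
])

```text
t: 13.5
eef_pos: [492.9, 26.8, 122.4]
tcp_rot: [[-0.989, -0.148, 0.0], [-0.148, 0.989, -0.0], [-0.0, -0.0, -1.0]]
force: [-0.5, -0.2, -2.6]
opening: 20.8
finger_force: 88.9
```

Request:
apply_moves([
  [10,[-1,0,0],[0,0,0]],
  [10,[-2,0,0],[0,0,0]],
  [10,[-2,0,0],[0,0,0]],
])

```text
t: 13.8
eef_pos: [494.5, 27.1, 122.3]
tcp_rot: [[-0.989, -0.148, -0.001], [-0.148, 0.989, -0.0], [0.001, -0.0, -1.0]]
force: [-2.2, -1.1, -2.0]
opening: 20.9
finger_force: 89.0
```

Request:
apply_moves([
  [10,[-1,0,0],[0,0,0]],
  [10,[-1.5,0,0],[0,0,0]],
  [10,[-1.5,0,0],[0,0,0]],
])

```text
t: 14.1
eef_pos: [495.6, 27.2, 122.2]
tcp_rot: [[-0.989, -0.148, -0.002], [-0.148, 0.989, -0.0], [0.002, 0.0, -1.0]]
force: [-6.3, -2.0, -0.3]
opening: 20.9
finger_force: 89.1
```

Request:
apply_moves([
  [10,[-1,0,0],[0,0,0]],
  [10,[-1.5,0,0],[0,0,0]],
  [10,[-1.5,0,0],[0,0,0]],
])

```text
t: 14.4
eef_pos: [496.8, 27.4, 122.1]
tcp_rot: [[-0.989, -0.148, -0.002], [-0.148, 0.989, -0.0], [0.002, 0.0, -1.0]]
force: [-7.4, -1.4, 0.6]
opening: 20.3
finger_force: 89.1
```

Request:
apply_moves([
  [10,[-1,0,0],[0,0,0]],
  [10,[-1,0,0],[0,0,0]],
])

```text
t: 14.6
eef_pos: [497.8, 27.5, 122.1]
tcp_rot: [[-0.989, -0.148, -0.002], [-0.148, 0.989, -0.0], [0.002, 0.0, -1.0]]
force: [-6.9, -1.1, -0.9]
opening: 21.1
finger_force: 89.1
```

Request:
apply_moves([
  [10,[-1,0,0],[0,0,0]],
  [10,[-1,0,0],[0,0,0]],
])

```text
t: 14.8
eef_pos: [498.8, 27.7, 122.1]
tcp_rot: [[-0.989, -0.147, -0.002], [-0.147, 0.989, -0.0], [0.002, 0.0, -1.0]]
force: [-5.9, -1.6, 0.4]
opening: 20.7
finger_force: 89.1
```

```bash
python3 look.py 164 186
```

```text
14.85 [498.8  27.7 122.1] [-6.8 -1.5 -0.3]
     304 305 306 307 308 309 310 311 312 313 314 315 316 317 318 319 320 321 322 323 324 325 326 327 328 329 330 331
164   255 255 255 255 255 204 212 254 254 255 255 255 247 251 255 255 255 255 255 255 255 255 254 245 245 194  96  92
165   255 255 255 255 255 212 254 255 255 255 255 255 255 240 255 255 255 255 255 255 255 255 255 246 244 243 110  98
166   255 255 255 255 248 232 254 254 255 252 255 255 255 255 253 255 252 255 255 255 255 255 255 225 244 247 115 106
167   255 255 255 255 194 248 255 255 252 173 227 255 255 255 246 227 180 247 255 255 255 255 255 197 243 243 105 102
168   255 255 246 255 194 246 255 255 252 143 223 255 255 255 247 209 178 255 255 255 255 255 255 236 243 245 135  98
169   255 247 181 122 129 209 254 255 255 255 255 255 255 251 209 189 190 255 255 255 255 255 255 248 244 246 165  99
170   255 255 117  86  95 228 247 255 255 255 255 255 255 246 130 161 167 214 255 255 255 255 255 255 246 246 204  93
171   255 255 170  76  81  86 225 246 254 255 255 254 241 154  94 143 162 239 255 255 255 255 255 255 229 244 241 
[... 1048 characters left out ...]
5 255 242 244 246
181   114 158 249 109 159 161 163 175 187 165 163 162 167 192 246 242 243 253 255 255 255 253 255 255 255 254 245 245
182   161 161 165 168 159 161 162 163 218 251 255 255 255 255 255 255 255 255 255 255 255 255 255 255 255 255 228 243
183   181 180 181 188 231 251 255 255 255 255 255 255 255 255 255 255 255 251 217 147 114 206 255 255 255 255 202 242
184   191 191 193 197 222 235 205 205 239 240 241 241 229 168 130 128 132 131 164 164 236 238 238 238 240 242 178 204
185   201 201 201 203 169 156 175 176 177 177 177 177 175 174 173 173 172 171 172 172 174 173 173 173 173 173 170 170
(-122, 24, 49.4) [305.6 177.6]
(-122, -24, 49.4) [323.2 174.7]
(-113, 0, 49.4) [315.  179.4]
```

Request:
apply_moves([
  [10,[-1,0,0],[0,0,0]],
  [10,[-2,0,0],[0,0,0]],
  [10,[-2,0,0],[0,0,0]],
])

```text
t: 15.15
eef_pos: [501.2, 28.0, 122.2]
tcp_rot: [[-0.989, -0.148, -0.001], [-0.148, 0.989, -0.0], [0.001, 0.0, -1.0]]
force: [-5.2, -1.5, -2.1]
opening: 20.5
finger_force: 89.1
```

Request:
apply_moves([
  [10,[-1,0,0],[0,0,0]],
  [10,[-1,0,0],[0,0,0]],
])

```text
t: 15.35
eef_pos: [502.6, 28.2, 122.3]
tcp_rot: [[-0.989, -0.148, -0.0], [-0.148, 0.989, -0.0], [0.0, -0.0, -1.0]]
force: [-2.0, 0.1, -1.9]
opening: 20.7
finger_force: 89.1
```

Request:
apply_moves([
  [10,[-1,0,0],[0,0,0]],
  [10,[-1,0,0],[0,0,0]],
])

```text
t: 15.55
eef_pos: [504.3, 28.6, 122.6]
tcp_rot: [[-0.989, -0.148, 0.001], [-0.148, 0.989, 0.0], [-0.001, -0.0, -1.0]]
force: [1.2, 0.1, -2.8]
opening: 20.5
finger_force: 89.0
```

Request:
apply_moves([
  [10,[-1,0,0],[0,0,0]],
  [10,[-2,0,0],[0,0,0]],
  [10,[-2,0,0],[0,0,0]],
])

```text
t: 15.85
eef_pos: [506.0, 28.8, 122.5]
tcp_rot: [[-0.989, -0.148, 0.0], [-0.148, 0.989, -0.0], [-0.0, -0.0, -1.0]]
force: [-0.7, -0.4, -1.9]
opening: 20.9
finger_force: 89.0
```

```bash
python3 look.py 160 184
```

```text
15.9 [506.   28.8 122.5] [-0.1  0.8 -1.6]
     304 305 306 307 308 309 310 311 312 313 314 315 316 317 318 319 320 321 322 323 324 325 326 327 328 329 330 331
160   254 255 255 255 255 255 255 255 255 255 255 255 255 255 255 255 255 255 255 255 255 255 109 220 244  95  89  82
161   255 255 255 255 255 255 255 255 252 252 255 255 255 255 255 255 255 255 255 255 255 255 180 244 242  92  86  86
162   255 255 255 255 255 255 230 170 163 164 169 239 255 255 255 255 255 255 255 255 255 255 235 244 244 104  86  90
163   255 255 255 255 255 252 170 199 250 251 248 233 235 255 230 192 255 255 255 255 255 255 243 244 245 152  88  93
164   255 255 249 254 255 204 213 254 254 255 255 255 248 251 199 134 255 255 255 255 255 255 254 245 245 194  95  92
165   255 247 188 218 254 212 254 255 255 255 255 255 255 240 164 182 255 255 255 255 255 255 255 245 244 242 110  98
166   255 255 107 171 178 230 254 254 255 252 255 255 255 255 216 169 186 255 255 255 255 255 255 226 244 246 114 105
167   255 255 182 159 112 248 255 255 252 174 227 255 255 255 224 165 224 255 255 255 255 255 255 197 243 243 105 1
[... 1283 characters left out ...]
5 255 221 244 243
179   175 175 178 152 161 161 163 182 215 249 252 255 255 255 255 255 255 255 255 255 255 253 255 255 255 228 244 245
180   187 188 192 135 238 200 234 250 251 251 251 251 251 255 255 255 255 255 255 243 156 233 255 255 255 242 244 246
181   199 200 203 183 229 171 170 170 171 171 170 169 169 171 171 171 171 172 171 165 162 165 168 168 169 168 168 169
182   206 206 211 185 133 184 185 183 184 183 184 183 182 183 182 182 182 182 182 182 182 182 182 180 181 180 180 180
183   207 207 210 117 140 195 195 195 195 196 195 194 195 195 195 195 195 193 194 194 194 194 194 194 194 192 192 193
(-122, 24, 49.4) [305.1 174.9]
(-122, -24, 49.4) [322.7 172. ]
(-113, 0, 49.4) [314.5 176.7]
```

Request:
apply_moves([
  [10,[-1,0,0],[0,0,0]],
  [10,[-2,0,0],[0,0,0]],
  [10,[-2,0,0],[0,0,0]],
])

```text
t: 16.2
eef_pos: [507.8, 29.1, 122.4]
tcp_rot: [[-0.989, -0.148, 0.0], [-0.148, 0.989, -0.0], [-0.0, -0.0, -1.0]]
force: [-0.1, 0.3, -1.3]
opening: 20.7
finger_force: 89.0
```

Request:
apply_moves([
  [10,[-0.5,0,0],[0,0,0]],
  [10,[-1,0,0],[0,0,0]],
  [10,[-1,0,0],[0,0,0]],
])

```text
t: 16.5
eef_pos: [508.6, 29.2, 122.4]
tcp_rot: [[-0.989, -0.148, -0.0], [-0.148, 0.989, -0.0], [0.0, -0.0, -1.0]]
force: [0.8, -0.4, -1.4]
opening: 20.7
finger_force: 88.9
```

Request:
apply_moves([
  [10,[-0.5,0,0],[0,0,0]],
  [10,[-0.5,0,0],[0,0,0]],
])

```text
t: 16.7
eef_pos: [508.9, 29.2, 122.3]
tcp_rot: [[-0.989, -0.148, -0.001], [-0.148, 0.989, -0.0], [0.001, -0.0, -1.0]]
force: [-1.8, 0.4, -2.2]
opening: 21.0
finger_force: 89.0
```

Request:
apply_moves([
  [10,[-0.5,0,0],[0,0,0]],
  [10,[-0.5,0,0],[0,0,0]],
])

```text
t: 16.9
eef_pos: [509.0, 29.2, 122.2]
tcp_rot: [[-0.989, -0.147, -0.001], [-0.147, 0.989, -0.0], [0.001, 0.0, -1.0]]
force: [-4.5, -0.8, 0.2]
opening: 20.8
finger_force: 89.0
```

Request:
apply_moves([
  [10,[-0.4,0,0],[0,0,0]],
  [10,[-0.4,0,0],[0,0,0]],
])

```text
t: 17.1
eef_pos: [509.1, 29.2, 122.1]
tcp_rot: [[-0.989, -0.147, -0.002], [-0.147, 0.989, -0.0], [0.002, 0.0, -1.0]]
force: [-7.7, -1.4, 0.1]
opening: 20.7
finger_force: 89.1
```

Request:
apply_moves([
  [10,[2,0,0],[0,0,0]],
  [10,[5,0,0],[0,0,0]],
  [10,[10,0,0],[0,0,0]],
  [10,[18,0,0],[0,0,0]],
  [10,[26,0,0],[0,0,0]],
  [10,[30,0,0],[0,0,0]],
  [10,[30,0,-20],[0,0,0]],
  [10,[30,0,-50],[0,0,0]],
  [10,[30,0,-66],[0,0,0]],
  [10,[30,0,-66],[0,0,0]],
  [10,[30,0,-66],[0,0,0]],
])

```text
t: 18.2
eef_pos: [480.1, 25.1, 188.3]
tcp_rot: [[-0.989, -0.148, 0.0], [-0.148, 0.989, 0.0], [-0.0, 0.0, -1.0]]
force: [-0.5, 0.4, -3.2]
opening: 20.8
finger_force: 88.9
```

```bash
python3 - <<'E'
from h import *
T=pose();t=snapshot('top');s=snapshot('scene');cv2.imwrite('pics/t6.png',t);cv2.imwrite('pics/s6.png',s)
o=np.zeros((480,800,3),np.uint8)
o[:,:400]=cv2.resize(t[154:202,290:330],(400,480),interpolation=cv2.INTER_CUBIC)
o[:,400:]=cv2.resize(s[168:216,310:350],(400,480),interpolation=cv2.INTER_CUBIC)
cv2.imwrite('pics/c6.png',o)
d=T[:3,:3].T@(np.array([540,-280.7,188.4])-T[:3,3]);print(np.round(T[:3,3],1),'delta to over rest',np.round(d,1))
E
```

```text
[480.1  25.1 188.3] delta to over rest [-1.400e+01 -3.113e+02 -2.000e-01]
```

View pics/c6.png

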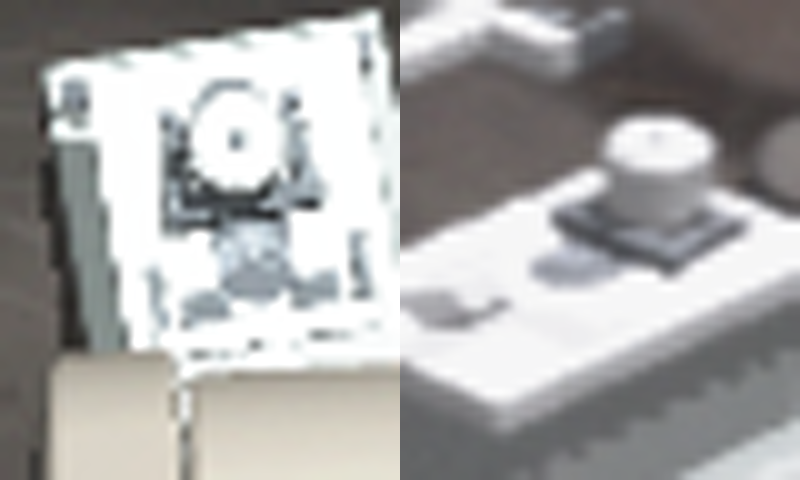

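Both crops show the clip flat and centred under the pin's head at (238,150) in the top crop, so it is home. I'm carrying the fork back to its rest.

Request:
apply_moves([
  [10,[-14,-310.5,0],[0,0,0.059]],
  [10,[-14,-310.5,0],[0,0,0.059]],
  [10,[-14,-310.5,0],[0,0,0.059]],
  [10,[-14,-310.5,0],[0,0,0.059]],
  [10,[-14,-310.5,0],[0,0,0.059]],
  [10,[-14,-310.5,0],[0,0,0.059]],
  [10,[-14,-310.5,0],[0,0,0.059]],
  [10,[-14,-310.5,0],[0,0,0.059]],
  [10,[-14,-310.5,0],[0,0,0.059]],
  [10,[-14,-310.5,0],[0,0,0.059]],
  [10,[-14,-310.5,0],[0,0,0.059]],
  [10,[-14,-310.5,0],[0,0,0.059]],
  [10,[-14,-310.5,0],[0,0,0.059]],
])

```text
t: 19.6
eef_pos: [540.2, -279.5, 188.6]
tcp_rot: [[-0.996, -0.09, 0.0], [-0.09, 0.996, 0.0], [-0.0, 0.0, -1.0]]
force: [0.4, 0.9, -2.3]
opening: 20.8
finger_force: 89.2
```

Request:
apply_moves([
  [10,[0,0,20],[0,0,0]],
  [10,[0,0,40],[0,0,0]],
  [10,[0,0,60],[0,0,0]],
  [10,[0,0,70],[0,0,0]],
  [10,[0,0,70],[0,0,0]],
])

```text
t: 20.1
eef_pos: [539.5, -279.7, 117.4]
tcp_rot: [[-0.996, -0.089, -0.002], [-0.089, 0.996, 0.001], [0.002, 0.001, -1.0]]
force: [-0.2, -0.5, -1.8]
opening: 20.6
finger_force: 89.2
```

Request:
apply_moves([
  [10,[0,0,6],[0,0,0]],
  [10,[0,0,12],[0,0,0]],
  [10,[0,0,15],[0,0,0]],
  [10,[0,0,15],[0,0,0]],
])

```text
t: 20.5
eef_pos: [540.0, -280.0, 103.3]
tcp_rot: [[-0.996, -0.089, -0.0], [-0.089, 0.996, 0.0], [0.0, 0.0, -1.0]]
force: [-0.2, 0.5, -0.9]
opening: 20.9
finger_force: 89.2
```

Request:
apply_moves([
  [10,[0,0,2],[0,0,0]],
  [10,[0,0,3],[0,0,0]],
  [10,[0,0,3],[0,0,0]],
])

```text
t: 20.8
eef_pos: [540.0, -280.1, 100.4]
tcp_rot: [[-0.996, -0.089, 0.0], [-0.089, 0.996, -0.0], [-0.0, -0.0, -1.0]]
force: [0.4, 0.2, -1.5]
opening: 21.3
finger_force: 89.2
```

Request:
apply_moves([
  [10,[0,0,0.7],[0,0,0]],
  [10,[0,0,0.7],[0,0,0]],
])

```text
t: 21.0
eef_pos: [540.0, -280.1, 99.7]
tcp_rot: [[-0.996, -0.089, -0.0], [-0.089, 0.996, -0.0], [0.0, -0.0, -1.0]]
force: [-0.1, -0.1, -2.6]
opening: 20.9
finger_force: 89.2
```

Request:
apply_moves([
  [30,[0,0,0],[0,0,0]],
  [40,[0,0,0],[0,0,0]],
  [60,[0,0,0],[0,0,0]],
  [70,[0,0,0],[0,0,0]],
  [70,[0,0,0],[0,0,0]],
  [70,[0,0,0],[0,0,0]],
  [70,[0,0,0],[0,0,0]],
])

```text
t: 21.7
eef_pos: [540.0, -280.1, 99.7]
tcp_rot: [[-0.996, -0.089, -0.0], [-0.089, 0.996, -0.0], [0.0, -0.0, -1.0]]
force: [0.3, 0.7, 0.6]
opening: 70.7
finger_force: 0.0
```

Request:
apply_moves([
  [70,[0,0,-10],[0,0,0]],
  [70,[0,0,-30],[0,0,0]],
  [70,[0,0,-60],[0,0,0]],
  [70,[35,0,-100],[0,0,0]],
  [70,[35,0,-100],[0,0,0]],
  [70,[35,0,-100],[0,0,0]],
  [70,[35,0,-100],[0,0,0]],
])

```text
t: 22.4
eef_pos: [505.5, -282.7, 199.6]
tcp_rot: [[-0.996, -0.09, 0.0], [-0.09, 0.996, 0.0], [-0.0, 0.0, -1.0]]
force: [-0.0, 0.4, 0.4]
opening: 69.9
finger_force: 0.0
```

```bash
python3 - <<'E'
from h import *
w=snapshot('wrist');s=snapshot('scene');T=pose()
o=np.zeros((600,800,3),np.uint8)
o[:,:400]=cv2.resize(w[90:390,220:420],(400,600));o[:440,400:]=cv2.resize(s[210:320,340:440],(400,440),interpolation=cv2.INTER_CUBIC)
cv2.imwrite('pics/c7.png',o);print(np.round(T[:3,3],1),status.observe()['force'])
E
```

```text
[ 505.5 -282.7  198.9] [ 0.04556025  0.18639323 -0.74257789]
```

View pics/c7.png

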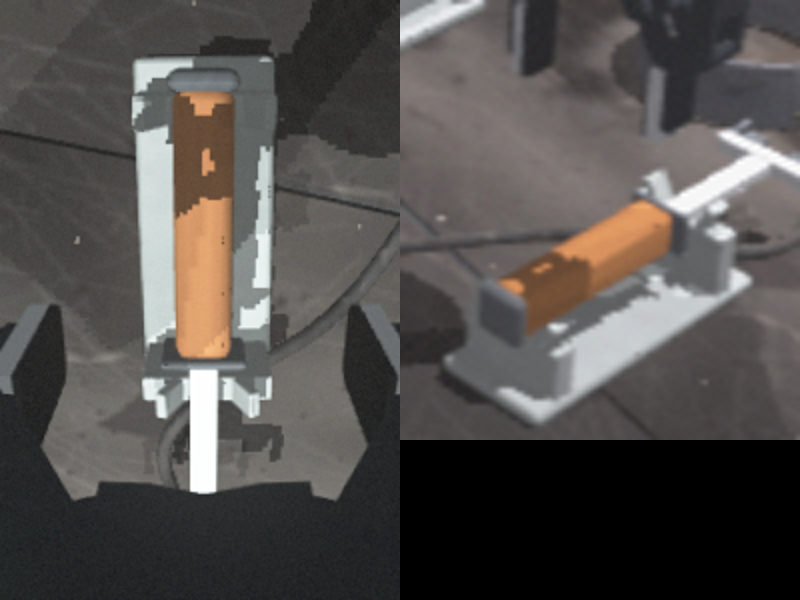

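The fork lies in both notches, with the handle along x≈203 and the guard at y≈358, the same place as at the start, and the gripper is clear of it.

```bash
python3 -c "
from cell import manip;print(manip.hand_in())"
```

```text
the job is handed in; nothing more can be done
None
```

The clip is snapped home on the pin (highest push I read between moves: about 8 N, against the 18 N limit), the fork is back in both notches of its rest, nothing else was moved, and the job was handed in at about 22.5 s.

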